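Bush and close a cooling-loop reservoir

TASK

Close the filling reservoir on the bench: first press the brass bushing fully home in its filler neck, flush with the rim. Then take the large lid with the grip bar, set it down level so that its lugs rest on top of the neck's thread (not yet in the gaps), turn it back anticlockwise until it drops into the thread start, tighten it clockwise until it is fully down on the rim, and let go. Leave the small cap, the screwdriver and the memory module where they lie.

Things in the scene. Friction and masses are not known exactly. Their poses are not given: they have to be found in the camera images.
- reservoir: Fixed clear round tank on a 110 mm square aluminium base; origin under the base's centre, rim of the filler neck 145 mm up. Round the neck (62 mm across), out to 38.5 mm radius, three identical right-hand lug threads 120 deg apart.
- neck_rim (a point): Centre of the neck's rim; axes as the reservoir, z up. Seen from above, three open gaps 30 deg wide in the thread ring, centred at 0, 120 and 240 deg anticlockwise from this x axis. Clockwise of each gap runs the thread: flat top for 90 deg, 5 mm below the rim, with a 4 mm tooth on its far 9 deg that stops a lug riding on top.
- thread_start (a point): Middle of the gap at 0 deg, 35 mm from the neck's axis, on the ledge 15 mm below the rim. From each gap a track under the thread falls 6 mm over 50 deg clockwise, to a hard stop. The lid drops and follows the track by its own weight if its bar is held loosely; gripped firmly it must be lowered by the arm.
- bushing (a joint): Brass bushing started in the neck's bore: how far it has been pushed down (m); 0.018 = bottomed, its shoulder flush with the rim; at the start it stands 12 to 18 mm proud. It needs about 8 N and stays where it is left.
- bushing_top (a point): Centre of the top of the bushing's shoulder: 54 mm disc with a 16 mm hole through its centre. Closed fingers may press it in the middle.
- lid_grip (a point): Middle of the grip bar on the black lid (loose, 0.17 to 0.31 kg, standing on the bench, this point 50 mm above its lower edge). Bar 80 mm long along x, 20 mm thick along y, from 22 mm below this point (the lid's flat top) to 16 mm above. Over neck_rim this point is 44 mm up with lugs on the thread's top, 34 mm dropped in the gaps, 28 mm tightened.
- lid: The lid, 91 mm across; origin at the centre of its lower edge. Skirt 22 mm deep, 2.5 mm play round the thread. Three lugs 6.4 mm thick inside its lower edge at 0, 120, 240 deg from x, each marked by a ridge outside. Lugs ride on the thread's top 22 to 88 deg clockwise of the gaps, drop within 9 deg of them, meet the stop 65 deg clockwise.
- cap: Smaller black knurled cap, 62 mm across, 30 mm high, with a round 28 mm knob; origin at the centre of its underside. Bystander.
- driver: Screwdriver, 190 mm, lying. Bystander.
- memory: Memory module, 133 mm long, 38 mm high, standing in a 150 x 30 mm plastic rest. Bystander.
There are look-alikes about, which are no part of the job. What is shaped like the lid but red or turquoise is not meant.

How it is judged:
By the outcome, as a careful person would: the job done as asked, in the order asked, and still so for the second after the job is handed in, with the robot touching nothing.
It also fails if it takes over 59 s, if anything falls off the work surface, if the arm or the gripper's body presses on something with over 40 N, if the wrist force passes 120 N, or if a joint passes its speed limit or range.

ROBOT

A 6-joint arm with a two-finger parallel gripper is mounted at the origin on the work surface. World frame = base frame: x ahead of the robot, y to its left, z up, the work surface at z = 0. Lengths are in m, angles in degrees, forces in N, time in s.
With the tool pointing down it reaches from about 0.225 to 0.875 m from the base axis. Payload 3.4 kg.
Tool frame: the origin (TCP) lies at the centre of the arm's flange, where the gripper is bolted on; the fingertips stand 173 mm ahead of it and the grasp point (between the pads) lies 155 mm ahead of it; z points along the fingers, y is the direction in which the jaws open and shut (so a half turn about z gives the same grasp; the last joint's range is limited). The gripper opens to 85 mm and grips with 20 to 120 N. Pads are 22 mm wide; open, the fingers measure 114 mm over their backs; the gripper's body (76 mm by 85 mm) begins 54 mm behind the grasp point. The pads swing forward as they close: fully open they stand 13 mm farther back than shut.
Start: joints at [65.489, 15.808, 86.224, -0, 77.962, -6.933], TCP at [0.174, 0.548, 0.405] pointing down, gripper open.
Joint ranges: [-165.64, 165.64], [-43.16, 119.46], [12.63, 154.43], [-67.54, 247.53], [6.08, 155.33], [-154.97, 154.97]. Speed limits (degrees/s): [147.25, 147.25, 180, 180, 180, 180].

INTERFACE

Orientations are given as a 3x3 rotation matrix whose columns are the frame's x, y, z axes.
In Python, from cell import bot gives the robot as it stands.
- The arm moves only by the tool send_rows, never from a script. Its argument "motion" is a list that holds one entry, the list of rows, each a list of 6 numbers: the shift along the tool's x, y, z in m, then the turn, a rotation vector about the tool's x, y, z in rad. In form: [[[x, y, z, ax, ay, az], ...]]. A call has exactly 8 rows; each row is the pose to reach, as a shift and turn from the pose commanded when the call began, along the tool's axes at that moment; what a row does not reach only later rows make up. A row lasts 1/10 s, in which the tool goes at most 50 mm and 8.59 degrees, less where a joint would pass 70% of its speed; a pose out of reach is approached as far as the arm can. A call with a gripper value outside its range is refused whole. "jaw" is the finger opening in m, from 0 to 0.0854, set as the call begins (left out, the last holds). The fingers move at their own pace and stop on an object; the grip force is fixed at half the most. Time passes only in rows, so rows that repeat a pose let the fingers close, or fill a call up. It gives the time, the measured TCP pose, the force and the opening at its end, in the units of the state.
- bot.read_state(): the state, without advancing time (a new reading comes with each control period).
- bot.get_image(name): name is "scene" or "top" or "wrist"; returns the picture (480x640x3 uint8, red, green, blue); there is no depth.
- bot.camera_info(name): a dict with "mtx" (3x3 intrinsics, pixels), "distortion" ([k1, k2, p1, p2, k3] as OpenCV has them; the pictures are not rectified), "position" and "rotation" of the camera in the world; the wrist camera has in their place "hand_eye" (4x4, takes a point from camera to tool coordinates, whose origin is the TCP and whose axes are the flange's). Camera axes: x right, y down, z forward; pixel columns grow to the right and rows downward; lengths in m; the calibration is good to about 2 mm. A picture is of the moment at which its call begins: read the wrist's pose just before it. camera_info takes no time and is no camera call.
- bot.sign_off(): hands the job in, once; it reports no verdict.
The state is a dict: "time": time; "joint_positions": joint angles; "qd": joint speeds; "joint_torque": joint torques, N m; "eef_pos": TCP position; "eef_rot": TCP orientation; "ft_force": force on the tool from outside, world axes, zero at the start; "ft_torque": the same for the moment, N m; "finger_gap": finger opening in m.
Only numpy, scipy, OpenCV 4.12 (cv2) and the standard library are available. Lean on these libraries where they do the work, as an engineer would, in place of code of your own. Each camera call takes 0.05 s, during which the arm holds its last target.

## Working session

There is one attempt and no reset: what is moved stays moved. The work goes in short steps, Python scripts to look and compute and a tool call to move; the robot and the scene stay as the last step left them, time stands still between calls to the robot, and variables do not carry over. Pictures are saved under pics/ and viewed, and the job is handed in when it is done.

Besides the shell and the picture viewer there is one more tool, called in YAML: its name, and indented under it one key for each argument. send_rows: Moves the arm, as the interface text tells. Its arguments: {"type":"object","properties":{"motion":{"type":"array","items":{"type":"array","items":{"type":"array","items":{"type":"number"}}}},"jaw":{"type":"number"}},"required":["motion"]}

```bash
ls; mkdir -p pics; python3 - <<'E'
from cell import bot
import cv2
s=bot.read_state();print(s)
for n in("scene","top","wrist"):
    im=bot.get_image(n);cv2.imwrite(f"pics/a_{n}.png",im[:,:,::-1])
    print(n,bot.camera_info(n))
E
```

```text
pics
{'time': 0.0, 'joint_positions': array([ 6.54875197e+01,  1.58464433e+01,  8.62961109e+01,  1.70579940e-04,
        7.79642760e+01, -6.93205759e+00]), 'qd': array([-0.05291739,  0.02346438, -0.01386211, -0.01229166,  0.02523959,
        0.00109729]), 'joint_torque': array([ 1.90635823e-03, -4.16770363e+01, -2.45810062e+01,  2.58770960e-04,
        1.11389984e-02,  2.94626250e-05]), 'eef_pos': array([0.17357644, 0.54793299, 0.40384498]), 'eef_rot': array([[-9.53293652e-01,  3.02044055e-01, -7.76229934e-04],
       [ 3.02044966e-01,  9.53292172e-01, -1.69528035e-03],
       [ 2.27924570e-04, -1.85055634e-03, -9.99998262e-01]]), 'ft_force': array([ 0.2469674 ,  0.08825918, -0.04091013]), 'ft_torque': array([ 0.03337764, -0.01366951,  0.00723436]), 'finger_gap': 0.08510034160734335}
scene {'mtx': array([[483.31997266,   0.        , 321.40861362],
       [  0.        , 483.31997266, 239.03087141],
       [  0.        ,   0.        ,   1.        ]]), 'distortion': array([-0.0810758,  0.       ,  0.       ,  0.       ,  0.       ]), 'position': array([ 1.29560954, -0.20537806,  0.72934
[... 543 characters left out ...]
    [-0.9995946 , -0.02634182,  0.01080506],
       [-0.00630095, -0.16542417, -0.98620238]])}
wrist {'mtx': array([[375.24227998,   0.        , 327.63120987],
       [  0.        , 375.24227998, 233.1897906 ],
       [  0.        ,   0.        ,   1.        ]]), 'distortion': array([0.00833814, 0.        , 0.        , 0.        , 0.        ]), 'hand_eye': array([[ 4.98893882e-05, -9.52152115e-01, -3.05624521e-01,
         7.79093722e-02],
       [ 9.99999428e-01,  3.74075533e-04, -1.00216910e-03,
         8.77711729e-04],
       [ 1.06854408e-03, -3.05624296e-01,  9.52151589e-01,
         3.10796225e-02],
       [ 0.00000000e+00,  0.00000000e+00,  0.00000000e+00,
         1.00000000e+00]])}
```

View pics/a_scene.png

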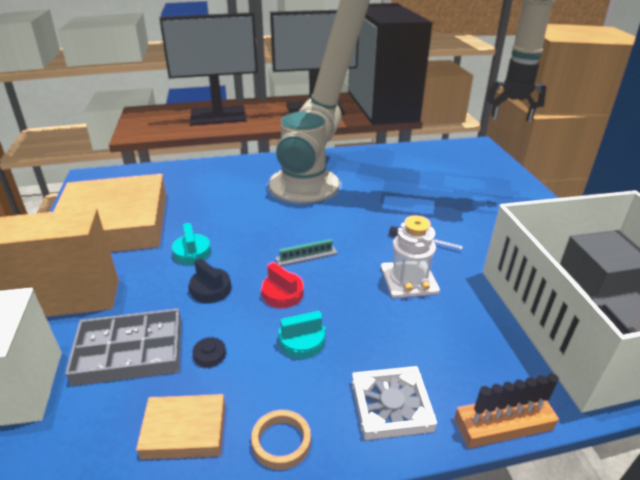

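View pics/a_top.png

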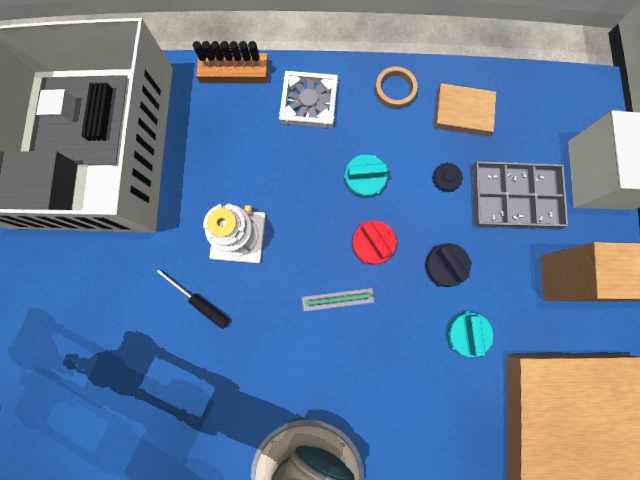

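View pics/a_wrist.png

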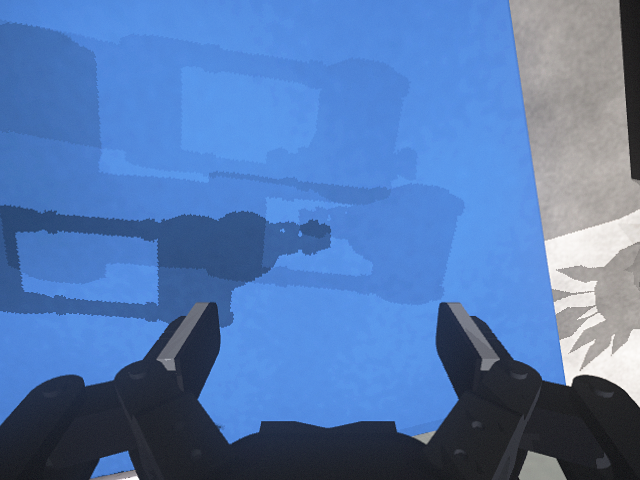

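Scene: the black lid is at (210,280) in the scene view and (448,264) in the top view. The candidates in the top view are:
- black lid (448,264)
- red lid (375,242)
- turquoise lids (366,175) and (470,334)
- small black cap (447,177)

By the description, the one I want is the black one with the bar, at (448,264). The reservoir with the brass bushing is at (222,222) in top. Next, a close crop to check the choice.

```bash
python3 - <<'E'
import cv2,numpy as np
t=cv2.imread("pics/a_top.png");s=cv2.imread("pics/a_scene.png")
a=cv2.resize(t[225:305,405:492],(400,368),interpolation=2);b=cv2.resize(t[185:275,185:285],(400,368),interpolation=2)
cv2.imwrite("pics/c1.png",np.hstack([a,b]))
a=cv2.resize(s[255:305,180:240],(400,368),interpolation=2);b=cv2.resize(s[205:305,370:470],(400,368),interpolation=2)
cv2.imwrite("pics/c2.png",np.hstack([a,b]))
E
```

```text
(no output)
```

View pics/c1.png

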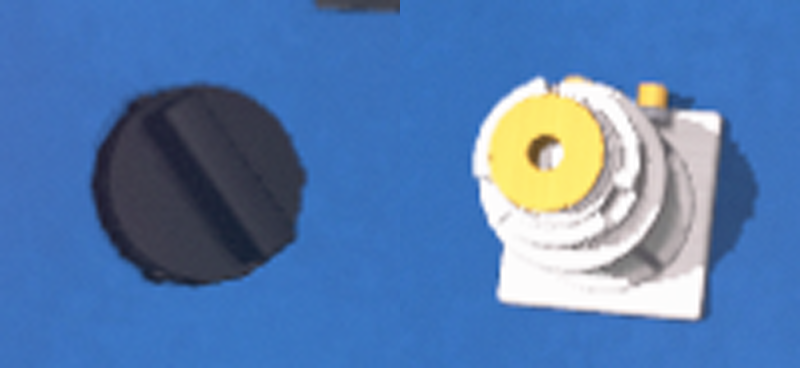

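View pics/c2.png

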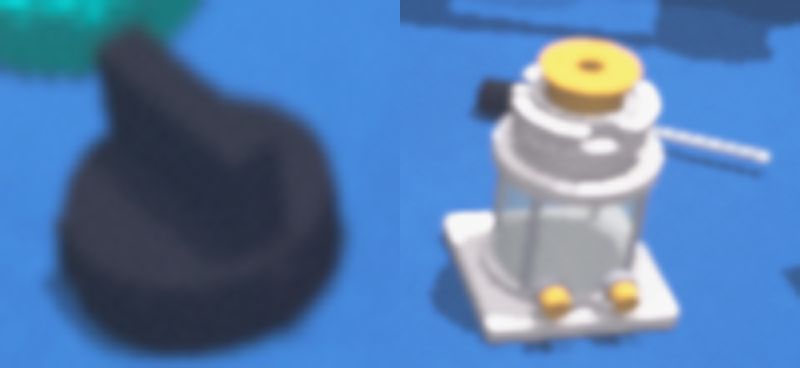

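The crop confirms it: black, 91 mm disc with a straight bar. The brass bushing disc stands proud on the neck. Now to measure.

```bash
cat >h.py <<'E'
import cv2,numpy as np
from cell import bot
def ray(n,uv,pose=None):
    c=bot.camera_info(n)
    p=cv2.undistortPoints(np.array(uv,float).reshape(-1,1,2),c["mtx"],c["distortion"]).reshape(-1,2)
    d=np.c_[p,np.ones(len(p))]
    if n=="wrist":
        H=c["hand_eye"];P,R=pose
        return P+R@H[:3,3],(R@H[:3,:3]@d.T).T
    return c["position"],(c["rotation"]@d.T).T
def plane(n,uv,z,pose=None):
    o,d=ray(n,uv,pose); return o+d*((z-o[2])/d[:,2])[:,None]
def proj(n,X,pose=None):
    c=bot.camera_info(n)
    if n=="wrist":
        H=c["hand_eye"];P,R=pose;Rw=R@H[:3,:3];o=P+R@H[:3,3]
    else: Rw=c["rotation"];o=c["position"]
    Xc=(np.atleast_2d(X)-o)@Rw
    return cv2.projectPoints(Xc,np.zeros(3),np.zeros(3),c["mtx"],c["distortion"])[0].reshape(-1,2)
def tri(o1,d1,o2,d2):
    A=np.c_[d1,-d2];t=np.linalg.lstsq(A,o2-o1,rcond=None)[0]
    a=o1+d1*t[0];b=o2+d2*t[1];return (a+b)/2,np.linalg.norm(a-b)
def blob(mask,near):
    n,l,st,c=cv2.connectedComponentsWithStats(mask.astype(np.uint8))
    i=l[near[1],near[0]]
    if i==0:
        k=[j for j in range(1,n) if st[j,4]>20]; i=min(k,key=lambda j:np.hypot(*(c[j]-near)))
    cs=cv2.findContours((l==i).astype(np.uint8),0,1)[0]
    return max(cs,key=cv2.contourArea)
E
python3 - <<'E'
from h import *
P={}
for n,near in(("top",(214,218)),("scene",(410,222))):
    im=cv2.imread(f"pics/a_{n}.png");h=cv2.cvtColor(im,cv2.COLOR_BGR2HSV)
    m=(h[...,0]>18)&(h[...,0]<35)&(h[...,1]>90)&(h[...,2]>(150 if n=="top" else 195))
    c=blob(m,near);e=cv2.fitEllipse(cv2.convexHull(c));print(n,e,cv2.contourArea(c));P[n]=e[0]
o1,d1=ray("top",P["top"]);o2,d2=ray("scene",P["scene"]);print(tri(o1,d1[0],o2,d2[0]))
print(plane("top",P["top"],0.16),plane("scene",P["scene"],0.16))
# lid
for n,near in(("top",(435,270)),("scene",(210,288))):
    im=cv2.imread(f"pics/a_{n}.png");h=cv2.cvtColor(im,cv2.COLOR_BGR2HSV)
    c=blob(h[...,2]<95,near);e=cv2.fitEllipse(c);print(n,e,cv2.contourArea(c))
    if n=="top":
        for z in(.0,.028):print(plane(n,e[0],z))
# base white
h=cv2.cvtColor(cv2.imread("pics/a_top.png"),cv2.COLOR_BGR2HSV)
c=blob((h[...,1]<70)&(h[...,2]>120),(245,258))
print(cv2.approxPolyDP(cv2.convexHull(c),2,True).reshape(-1,2).tolist())
E
```

```text
top ((221.2116241455078, 221.98446655273438), (27.63298797607422, 29.04671287536621), 45.75224685668945) 601.0
scene ((416.98736572265625, 223.12547302246094), (14.149515151977539, 23.344688415527344), 98.04812622070312) 240.0
(array([0.49767716, 0.16598362, 0.15896117]), np.float64(0.0007725964547680266))
[[0.49736523 0.16534071 0.16      ]] [[0.49907298 0.16573579 0.16      ]]
top ((447.3916320800781, 264.9402770996094), (42.566856384277344, 44.53249740600586), 95.40927124023438) 1484.5
[[ 0.44670014 -0.29019282  0.        ]]
[[ 0.4437581  -0.28224413  0.028     ]]
scene ((208.28367614746094, 282.9721984863281), (37.84090805053711, 43.207069396972656), 138.64773559570312) 1169.0
[[210, 209], [218, 204], [229, 203], [265, 214], [259, 262], [209, 257], [203, 223]]
```

```bash
python3 - <<'E'
from h import *
o1,d1=ray("top",(127,220));o2,d2=ray("scene",(499,206));print(tri(o1,d1[0],o2,d2[0]))
o1,d1=ray("top",(155,230));print(tri(o1,d1[0],o2,d2[0]))
q=plane("top",[(265,214),(259,262),(209,257)],0.01);print(q)
for a,b in((0,1),(1,2)):
    v=q[b]-q[a];print(np.linalg.norm(v),np.degrees(np.arctan2(v[1],v[0])))
E
```

```text
(array([0.49689246, 0.34498193, 0.17821257]), np.float64(0.01969570146498938))
(array([0.49165397, 0.31994408, 0.17078848]), np.float64(0.07188583652492893))
[[0.5463269  0.10759529 0.01      ]
 [0.44142039 0.11532338 0.01      ]
 [0.44900006 0.22395533 0.01      ]]
0.1051907722113644 175.7868338619542
0.10889606431147805 86.00871984119256
```

send_rows:
  motion:
    - [[-0.02,-0.012,-0.03,0,0,0],[-0.06,-0.035,-0.046,0,0,0],[-0.1,-0.058,-0.046,0,0,0],[-0.14,-0.082,-0.046,0,0,0],[-0.18,-0.105,-0.046,0,0,0],[-0.22,-0.129,-0.046,0,0,0],[-0.26,-0.152,-0.046,0,0,0],[-0.3,-0.175,-0.046,0,0,0]]

```text
time: 0.95
eef_pos: [0.4076, 0.2891, 0.4506]
eef_rot: [[-0.953, 0.302, -0.0], [0.302, 0.953, 0.0], [0.0, 0.0, -1.0]]
ft_force: [0.9, 0.3, -0.2]
finger_gap: 0.0856
```

send_rows:
  motion:
    - [[-0.04,-0.023,0,0,0,0],[-0.08,-0.047,0,0,0,0],[-0.115,-0.068,0,0,0,0],[-0.14,-0.082,0,0,0,0],[-0.15,-0.088,0,0,0,0],[-0.155,-0.09,0,0,0,0],[-0.155,-0.09,0,0,0,0],[-0.155,-0.09,0,0,0,0]]

```text
time: 1.75
eef_pos: [0.5265, 0.1591, 0.4507]
eef_rot: [[-0.954, 0.301, -0.001], [0.301, 0.954, 0.001], [0.001, 0.001, -1.0]]
ft_force: [-0.1, 0.6, -0.1]
finger_gap: 0.0853
```

```bash
cat > snap.py <<'E'
import sys,pickle
from h import *
n=sys.argv[1]; k=sys.argv[2]
s=bot.read_state();im=bot.get_image(n)
cv2.imwrite(f"pics/{k}.png",im[:,:,::-1]);pickle.dump((s["eef_pos"],s["eef_rot"]),open(f"pics/{k}.pkl","wb"))
print(s["time"],s["eef_pos"].round(4),s["eef_rot"].round(4).tolist(),s["ft_force"].round(1),s["finger_gap"].round(4),s["joint_positions"].round(1))
E
python3 snap.py wrist w1
```

```text
Traceback (most recent call last):
  File "snap.py", line 6, in <module>
    print(s["time"],s["eef_pos"].round(4),s["eef_rot"].round(4).tolist(),s["ft_force"].round(1),s["finger_gap"].round(4),s["joint_positions"].round(1))
                                                                                                ^^^^^^^^^^^^^^^^^^^^^
AttributeError: 'float' object has no attribute 'round'
```

View pics/w1.png

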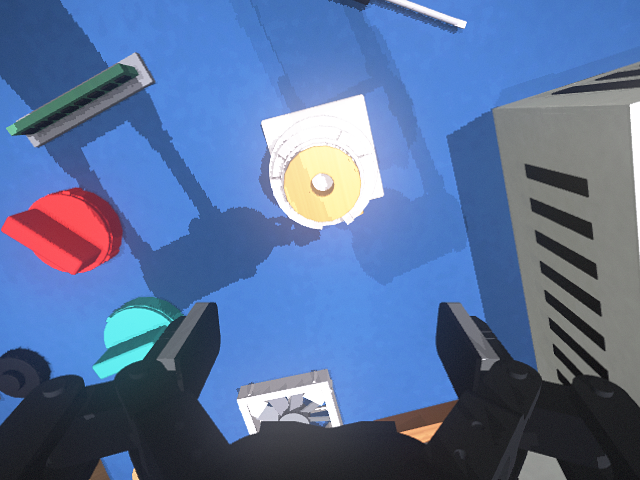

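The wrist view shows the brass bushing at (322,183) on the white neck ring, with gaps visible in the thread. I'll zoom in for those.

```bash
sed -i 's/s\["finger_gap"\].round(4)/round(s["finger_gap"],4)/' snap.py; python3 - <<'E'
from h import *
import pickle
im=cv2.imread("pics/w1.png");ps=pickle.load(open("pics/w1.pkl","rb"))
h=cv2.cvtColor(im,cv2.COLOR_BGR2HSV)
c=blob((h[...,0]>10)&(h[...,0]<35)&(h[...,1]>75),(340,200));e=cv2.fitEllipse(cv2.convexHull(c));print(e)
o,d=ray("wrist",e[0],ps)
for z in(.157,.160,.163):print(plane("wrist",e[0],z,ps), 'diam',np.mean(e[1]))
o1,d1=ray("top",(221.2,222.0));print(tri(o,d[0],o1,d1[0]));o1,d1=ray("scene",(417,223.1));print(tri(o,d[0],o1,d1[0]))
# rectify ring top view at z=.140 around neck
N=np.array([.498,.166,.14]);S=400;r=.05
g=(np.mgrid[0:S,0:S]/(S-1)*2-1)*r
X=np.stack([N[0]-g[0]*1.0,N[1]-g[1],np.full((S,S),.14)],-1).reshape(-1,3) # up=+x, left=+y
uv=proj("wrist",X,ps).astype(np.float32).reshape(S,S,2)
w1=cv2.remap(im,uv[...,0],uv[...,1],1)
im2=cv2.imread("pics/a_top.png");uv=proj("top",X).astype(np.float32).reshape(S,S,2)
w2=cv2.remap(im2,uv[...,0],uv[...,1],1)
cv2.imwrite("pics/r1.png",np.hstack([w1,w2]))
cv2.imwrite("pics/z1.png",cv2.resize(im[85:245,240:400],(600,600),interpolation=2))
E
```

```text
((321.77496337890625, 183.2982635498047), (75.48601531982422, 77.29383087158203), 103.67691040039062)
[[0.49617078 0.16513231 0.157     ]] diam 76.38992309570312
[[0.49567202 0.1653408  0.16      ]] diam 76.38992309570312
[[0.49517327 0.16554928 0.163     ]] diam 76.38992309570312
(array([0.49643004, 0.16529293, 0.16040218]), np.float64(0.0016328283563662807))
(array([0.49632246, 0.16604431, 0.15836056]), np.float64(0.0018010834561026472))
```

View pics/r1.png

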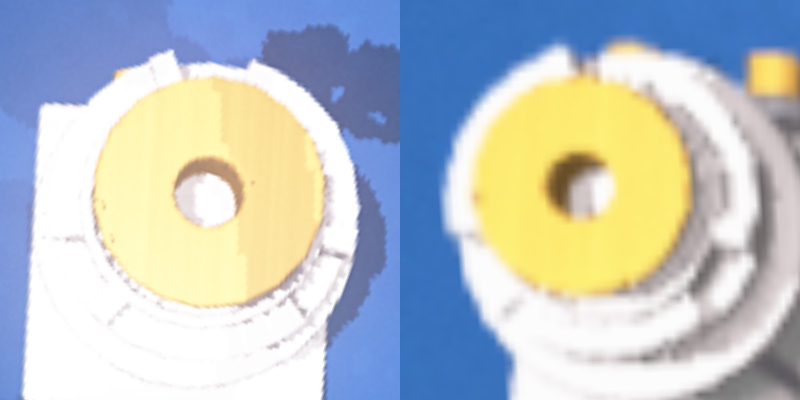

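View pics/z1.png

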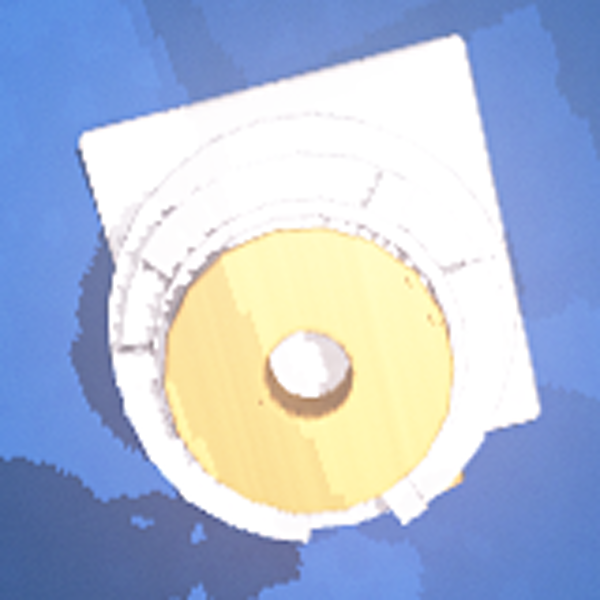

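Gap centre is at about -4.5° in world, from the gap edges and from the base edges at -4.1°. The neck is at about (0.497, 0.1655). Next: close the fingers and hover over the bushing.

send_rows:
  motion:
    - [[0.01,-0.001,0.01,0,0,0],[0.03,-0.003,0.03,0,0,0],[0.03,-0.003,0.055,0,0,0],[0.03,-0.003,0.075,0,0,0],[0.03,-0.003,0.09,0,0,0],[0.03,-0.003,0.098,0,0,0],[0.03,-0.003,0.1,0,0,0],[0.03,-0.003,0.1,0,0,0]]
  jaw: 0

```text
time: 2.6
eef_pos: [0.4978, 0.1648, 0.3511]
eef_rot: [[-0.954, 0.301, 0.001], [0.301, 0.954, 0.0], [-0.0, 0.0, -1.0]]
ft_force: [-0.1, 0.2, -0.2]
finger_gap: 0.0002
```

```bash
python3 snap.py wrist w2; python3 snap.py scene s2; python3 -c "
import cv2,numpy as np
a=cv2.imread('pics/w2.png');b=cv2.resize(cv2.imread('pics/s2.png')[150:310,350:480],(390,480),interpolation=2)
cv2.imwrite('pics/c3.png',np.hstack([a[:,140:540],b]))"
```

```text
2.6 [0.4978 0.1648 0.3511] [[-0.9535, 0.3013, 0.0006], [0.3013, 0.9535, 0.0003], [-0.0005, 0.0004, -1.0]] [-0.1  0.2 -0.2] 0.0002 [ 10.7  13.6  97.3   0.   69.1 -61.8]
2.65 [0.498  0.1647 0.3514] [[-0.9534, 0.3016, 0.0013], [0.3016, 0.9534, 0.0004], [-0.0011, 0.0008, -1.0]] [ 0.7 -0.5  0.3] 0.0001 [ 10.7  13.6  97.3   0.   69.1 -61.8]
```

View pics/c3.png

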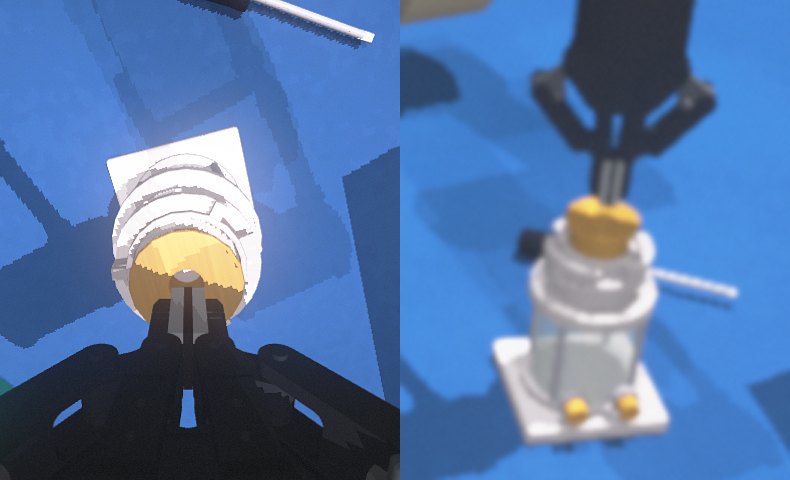

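Closed fingers are centred over the bushing hole, at (185,290) in the left crop. Now press.

send_rows:
  motion:
    - [[0,0,0.006,0,0,0],[0,0,0.012,0,0,0],[0,0,0.016,0,0,0],[0,0,0.02,0,0,0],[0,0,0.023,0,0,0],[0,0,0.026,0,0,0],[0,0,0.029,0,0,0],[0,0,0.031,0,0,0]]

```text
time: 3.5
eef_pos: [0.4977, 0.1643, 0.3205]
eef_rot: [[-0.953, 0.302, 0.0], [0.302, 0.953, 0.0], [-0.0, 0.0, -1.0]]
ft_force: [-1.4, -1.5, 7.4]
finger_gap: -0.0002
```

Force is about 8 N and 2.5 mm remain.

send_rows:
  motion:
    - [[0,0,0.001,0,0,0],[0,0,0.0015,0,0,0],[0,0,0.002,0,0,0],[0,0,0.0025,0,0,0],[0,0,0.003,0,0,0],[0,0,0.0033,0,0,0],[0,0,0.0036,0,0,0],[0,0,0.0036,0,0,0]]

```text
time: 4.3
eef_pos: [0.4977, 0.1642, 0.3181]
eef_rot: [[-0.953, 0.302, 0.001], [0.302, 0.953, 0.0], [-0.001, 0.001, -1.0]]
ft_force: [-3.6, -0.8, 14.1]
finger_gap: 0.0
```

send_rows:
  motion:
    - [[0,0,0.0005,0,0,0],[0,0,0.001,0,0,0],[0,0,0.0013,0,0,0],[0,0,0.0016,0,0,0],[0,0,0.002,0,0,0],[0,0,0.002,0,0,0],[0,0,0.002,0,0,0],[0,0,0.002,0,0,0]]

```text
time: 5.1
eef_pos: [0.4975, 0.1643, 0.3179]
eef_rot: [[-0.953, 0.302, 0.002], [0.302, 0.953, 0.0], [-0.002, 0.001, -1.0]]
ft_force: [-6.8, -1.7, 24.1]
finger_gap: 0.0003
```

Bottomed: the tip is stopped at 0.145 with the force rising to 24 N. Retreat and look again.

send_rows:
  motion:
    - [[0,0,-0.01,0,0,0],[0,0,-0.03,0,0,0],[-0.01,0,-0.06,0,0,0],[-0.02,0,-0.09,0,0,0],[-0.03,0,-0.115,0,0,0],[-0.03,0,-0.13,0,0,0],[-0.03,0,-0.135,0,0,0],[-0.03,0,-0.135,0,0,0]]
  jaw: 0.085

```text
time: 5.9
eef_pos: [0.5265, 0.1552, 0.4491]
eef_rot: [[-0.953, 0.302, 0.0], [0.302, 0.953, 0.0], [-0.0, 0.0, -1.0]]
ft_force: [-0.3, -0.9, -0.3]
finger_gap: 0.0851
```

```bash
python3 snap.py wrist w3; python3 snap.py scene s3;python3 snap.py top t3; python3 - <<'E'
from h import *
import pickle
im=cv2.imread("pics/w3.png");ps=pickle.load(open("pics/w3.pkl","rb"))
P={}
for n,f,near in(("wrist","w3",(340,205)),("top","t3",(214,225)),("scene","s3",(410,230))):
    im=cv2.imread(f"pics/{f}.png");h=cv2.cvtColor(im,cv2.COLOR_BGR2HSV)
    m=(h[...,0]>10)&(h[...,0]<35)&(h[...,1]>75)
    try:
        c=blob(m,near);e=cv2.fitEllipse(cv2.convexHull(c));print(n,e,plane(n,e[0],.145,ps))
    except Exception as x:print(n,x)
h=cv2.cvtColor(cv2.imread("pics/w3.png"),cv2.COLOR_BGR2HSV)
N=np.array([.4965,.1655,.14]);S=400;r=.05
g=(np.mgrid[0:S,0:S]/(S-1)*2-1)*r
X=np.stack([N[0]-g[0],N[1]-g[1],np.full((S,S),.14)],-1).reshape(-1,3)
out=[]
for n,f in(("wrist","w3"),("top","t3")):
    uv=proj(n,X,ps).astype(np.float32).reshape(S,S,2);out.append(cv2.remap(cv2.imread(f"pics/{f}.png"),uv[...,0],uv[...,1],1))
cv2.imwrite("pics/r3.png",np.hstack(out))
E
```

```text
5.9 [0.5265 0.1552 0.4491] [[-0.9533, 0.3021, 0.0004], [0.3021, 0.9533, 0.0002], [-0.0003, 0.0003, -1.0]] [-0.3 -0.9 -0.3] 0.0851 [  9.2  12.3  84.8   0.   82.9 -63.3]
5.95 [0.5262 0.1552 0.4483] [[-0.9533, 0.302, -0.0013], [0.302, 0.9533, -0.0001], [0.0012, -0.0004, -1.0]] [0.5 0.1 0.4] 0.0845 [  9.2  12.3  84.9   0.   82.9 -63.3]
6.0 [0.5261 0.1553 0.4479] [[-0.9533, 0.3019, -0.0022], [0.3019, 0.9533, -0.0003], [0.002, -0.0009, -1.0]] [-0.6 -0.1  0.1] 0.0847 [  9.2  12.3  84.9   0.   82.9 -63.3]
wrist ((319.02886962890625, 183.60952758789062), (49.709510803222656, 76.84581756591797), 143.90220642089844) [[0.49774613 0.15843908 0.145     ]]
top ((223.0515594482422, 223.6087646484375), (27.829906463623047, 29.027421951293945), 51.498687744140625) [[0.49727272 0.16538898 0.145     ]]
scene ((415.8376770019531, 229.49595642089844), (12.817092895507812, 23.50476837158203), 96.1518325805664) [[0.50100043 0.16434857 0.145     ]]
```

View pics/r3.png

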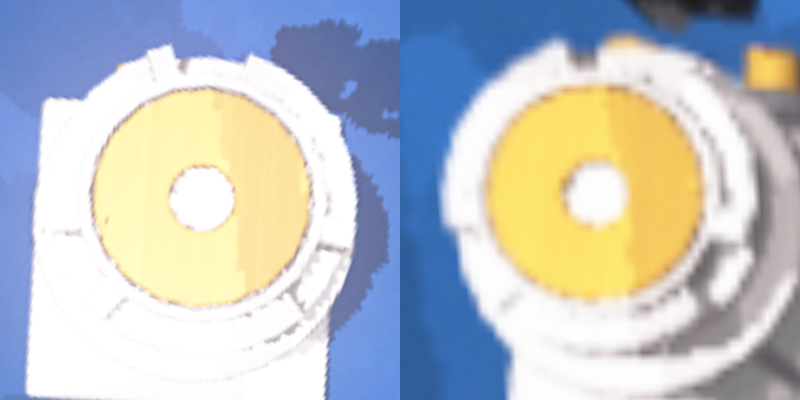

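View pics/s3.png

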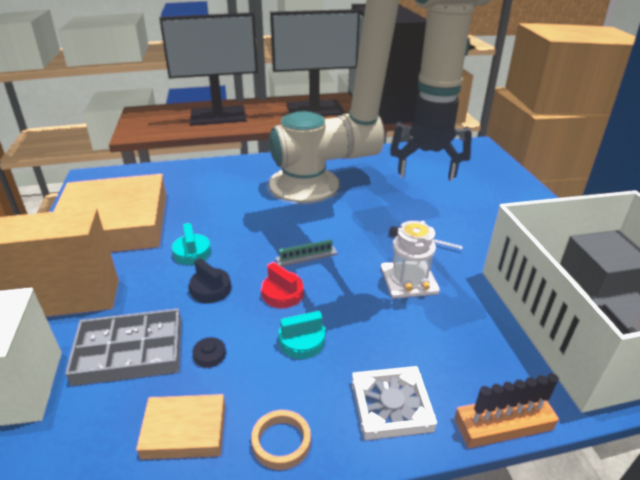

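The bushing now looks flush: hole at (202,198) in the rectified view and brass disc level with the rim. Next I travel to the lid, turning the tool clockwise.

send_rows:
  motion:
    - [[0,-0.015,0,0,0,0.07],[-0.004,-0.05,0,0,0,0.2],[-0.007,-0.09,0,0,0,0.34],[-0.01,-0.13,0,0,0,0.48],[-0.013,-0.17,0,0,0,0.62],[-0.016,-0.21,0,0,0,0.76],[-0.019,-0.25,0,0,0,0.9],[-0.022,-0.29,0,0,0,1.04]]

```text
time: 6.85
eef_pos: [0.459, -0.1291, 0.4481]
eef_rot: [[-0.217, 0.976, -0.002], [0.976, 0.217, 0.001], [0.001, -0.001, -1.0]]
ft_force: [0.9, -0.8, -0.2]
finger_gap: 0.0851
```

```bash
python3 - <<'E'
from h import *
from scipy.spatial.transform import Rotation as Ro
s=bot.read_state();R=s["eef_rot"];print(s["eef_pos"],s["joint_positions"].round(1),np.degrees(np.arctan2(R[1,1],R[0,1])))
print((R.T@(np.array([.418,-.299,.40])-s["eef_pos"])).round(4))
E
```

```text
[ 0.4589606  -0.12906232  0.44806329] [-24.1   5.9  92.8   0.   81.3 -36.6] 12.519646452808999
[-0.1571 -0.0768  0.048 ]
```

send_rows:
  motion:
    - [[-0.03,-0.015,0.01,0,0,0.145],[-0.06,-0.03,0.02,0,0,0.29],[-0.09,-0.045,0.03,0,0,0.435],[-0.12,-0.06,0.04,0,0,0.58],[-0.145,-0.07,0.048,0,0,0.725],[-0.157,-0.077,0.048,0,0,0.87],[-0.157,-0.077,0.048,0,0,1.01],[-0.157,-0.077,0.048,0,0,1.13]]

```text
time: 7.65
eef_pos: [0.4192, -0.2984, 0.3996]
eef_rot: [[0.791, 0.612, -0.002], [0.612, -0.791, 0.002], [-0.0, -0.003, -1.0]]
ft_force: [-0.4, 0.3, -0.0]
finger_gap: 0.0851
```

```bash
python3 snap.py wrist w4
```

```text
7.65 [ 0.4192 -0.2984  0.3996] [[0.7911, 0.6117, -0.002], [0.6117, -0.7911, 0.0021], [-0.0003, -0.0029, -1.0]] [-0.4  0.3 -0. ] 0.0851 [-43.2  10.8  93.8   0.   75.6   9.1]
```

View pics/w4.png

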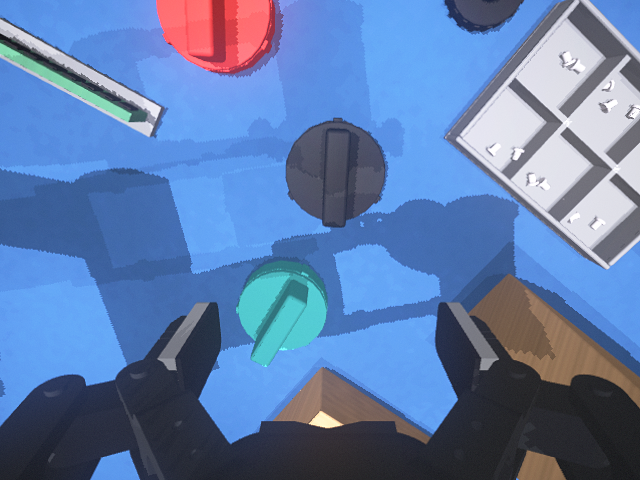

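The black lid is centred at (336,172) with its bar nearly along the tool's x axis. Enhance the contrast to find the bar edges and ridges.

```bash
python3 - <<'E'
import cv2,numpy as np
im=cv2.imread("pics/w4.png")[110:240,275:400]
g=np.clip(im.astype(float)*2.2,0,255).astype(np.uint8)
cv2.imwrite("pics/z4.png",cv2.resize(g,(577,600),interpolation=2))
E
```

```text
(no output)
```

View pics/z4.png

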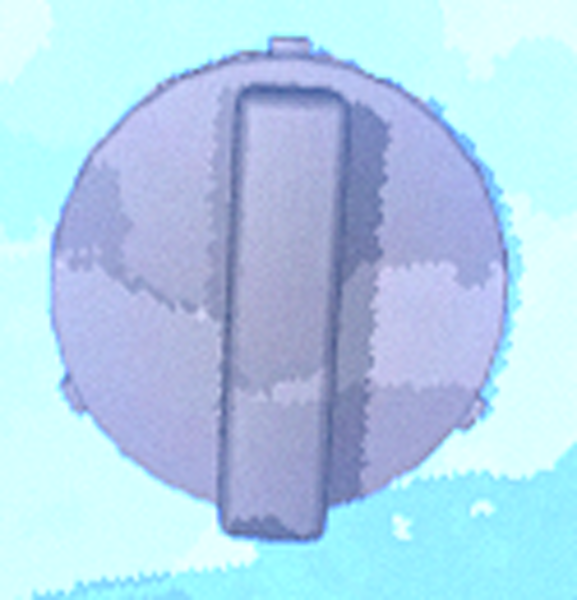

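A ridge sits at the top end of the bar at (290,45), with the others at (72,395) and (472,412). So the lid's x axis points along +tool x.

```bash
python3 - <<'E'
from h import *
import pickle
ps=pickle.load(open("pics/w4.pkl","rb"));k=4.615
f=lambda l:[(275+u/k,110+v/k) for u,v in l]
q=plane("wrist",f([(240,90),(347,92),(322,541),(220,535)]),.066,ps);print(q, q.mean(0))
for a,b in((3,0),(2,1)):
    v=q[b]-q[a];print(np.linalg.norm(v),np.degrees(np.arctan2(v[1],v[0])))
h=cv2.cvtColor(cv2.imread("pics/w4.png"),cv2.COLOR_BGR2HSV)
r=plane("wrist",f([(290,45),(72,398),(473,414)]),.01,ps);c=q.mean(0)
print([(np.degrees(np.arctan2(*(x-c)[1::-1])),np.linalg.norm((x-c)[:2])) for x in r])
# top view bar centre (bar top face) from crop c1 (400/87, 368/80)
g=cv2.cvtColor(cv2.imread("pics/a_top.png"),cv2.COLOR_BGR2HSV)
R=ps[1];t=c-ps[0];print("tool shift to bar centre",(R.T@np.r_[t[:2],0]).round(4),"psi",np.degrees(np.arctan2(R[1,1],R[0,1])))
E
```

```text
[[ 0.47082605 -0.25665673  0.066     ]
 [ 0.48159537 -0.27111297  0.066     ]
 [ 0.4171703  -0.31702658  0.066     ]
 [ 0.40667651 -0.3016085   0.066     ]] [ 0.44406706 -0.28660119  0.066     ]
0.07833151319362767 35.02023745929527
0.07911162623325671 35.47621463789857
[(np.float64(34.73740517839683), np.float64(0.04577745277725025)), (np.float64(158.37316825966545), np.float64(0.049954143141344796)), (np.float64(-86.99885120804319), np.float64(0.05069954313026645))]
tool shift to bar centre [ 0.0269  0.0059 -0.    ] psi -52.28406262653688
```

send_rows:
  motion:
    - [[0.01,0.002,0.015,0,0,0.02],[0.027,0.006,0.045,0,0,0.043],[0.027,0.006,0.085,0,0,0.043],[0.027,0.006,0.125,0,0,0.043],[0.027,0.006,0.155,0,0,0.043],[0.027,0.006,0.178,0,0,0.043],[0.027,0.006,0.189,0,0,0.043],[0.027,0.006,0.193,0,0,0.043]]

```text
time: 8.5
eef_pos: [0.4442, -0.2856, 0.2067]
eef_rot: [[0.812, 0.584, -0.002], [0.584, -0.812, 0.002], [-0.001, -0.003, -1.0]]
ft_force: [-0.4, -0.4, -0.9]
finger_gap: 0.0849
```

```bash
python3 snap.py wrist w5; python3 snap.py scene s5; python3 -c "
import cv2,numpy as np
a=cv2.imread('pics/w5.png')[:,160:490];b=cv2.resize(cv2.imread('pics/s5.png')[190:320,140:260],(443,480),interpolation=2)
cv2.imwrite('pics/c5.png',np.clip(np.hstack([a,b]).astype(float)*1.8,0,255))"
```

```text
8.5 [ 0.4442 -0.2856  0.2067] [[0.8121, 0.5835, -0.0022], [0.5835, -0.8121, 0.002], [-0.0006, -0.003, -1.0]] [-0.4 -0.4 -0.9] 0.0849 [-40.3  22.8 107.8   0.   49.6  14. ]
8.55 [ 0.4445 -0.2859  0.2071] [[0.8123, 0.5833, -0.0014], [0.5833, -0.8123, 0.0013], [-0.0004, -0.0018, -1.0]] [-0.1 -0.1  0.4] 0.0851 [-40.3  22.7 107.8   0.   49.6  14. ][ WARN:0@0.075] global loadsave.cpp:1063 imwrite_ Unsupported depth image for selected encoder is fallbacked to CV_8U.
```

View pics/c5.png

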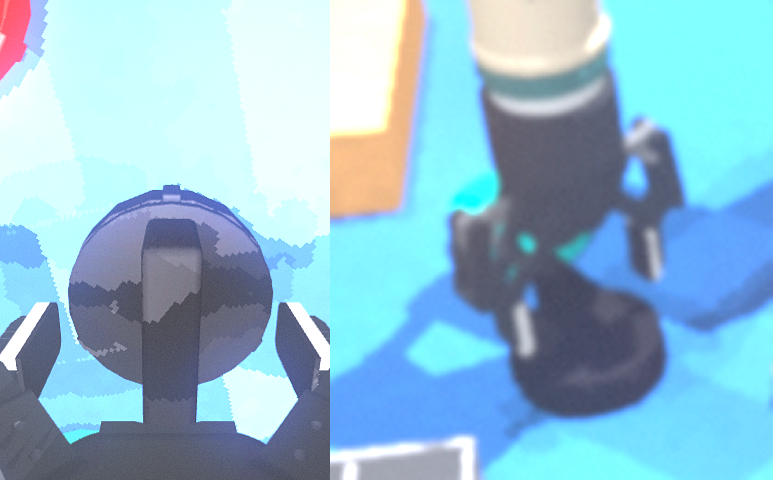

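Jaws straddle the bar. Close.

send_rows:
  motion:
    - [[0,0,0.001,0,0,0],[0,0,0.001,0,0,0],[0,0,0.001,0,0,0],[0,0,0.001,0,0,0],[0,0,0.001,0,0,0],[0,0,0.001,0,0,0],[0,0,0.001,0,0,0],[0,0,0.001,0,0,0]]
  jaw: 0

```text
time: 9.4
eef_pos: [0.4448, -0.2862, 0.2077]
eef_rot: [[0.813, 0.583, 0.001], [0.583, -0.813, -0.001], [0.0, 0.001, -1.0]]
ft_force: [-0.5, 0.9, 5.9]
finger_gap: 0.0191
```

```bash
python3 snap.py wrist w6
```

```text
9.4 [ 0.4448 -0.2862  0.2077] [[0.8128, 0.5825, 0.0009], [0.5825, -0.8128, -0.0006], [0.0003, 0.001, -1.0]] [-0.5  0.9  5.9] 0.0191 [-40.3  22.7 107.7   0.   49.5  14.1]
```

View pics/w6.png

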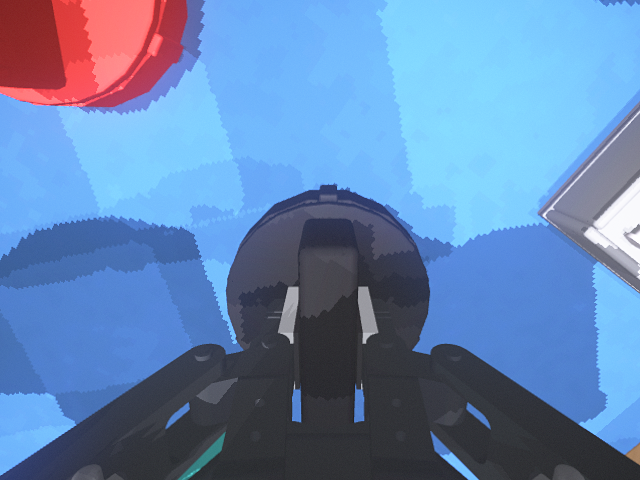

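Gripped (gap 19 mm, lid undisturbed). Lift and carry, turning 40° anticlockwise on the way so the lugs end up about 40° clockwise of the gaps.

send_rows:
  motion:
    - [[0,0,-0.008,0,0,0],[0,0,-0.03,0,0,0],[0,0,-0.06,0,0,0],[0.005,-0.005,-0.095,0,0,0],[0.02,-0.022,-0.13,0,0,-0.05],[0.043,-0.047,-0.155,0,0,-0.12],[0.068,-0.075,-0.175,0,0,-0.2],[0.094,-0.104,-0.182,0,0,-0.28]]

```text
time: 10.25
eef_pos: [0.4606, -0.1459, 0.3913]
eef_rot: [[0.618, 0.786, 0.004], [0.786, -0.618, -0.002], [0.001, 0.004, -1.0]]
ft_force: [0.2, -0.7, -2.0]
finger_gap: 0.0193
```

```bash
cat > go.py <<'E'
import sys
from h import *
s=bot.read_state();R=s["eef_rot"];print(s["time"],s["eef_pos"].round(4),s["joint_positions"].round(1),"toolx",np.degrees(np.arctan2(R[1,0],R[0,0])).round(2),s["ft_force"].round(1),round(s["finger_gap"],4))
if len(sys.argv)>1:print((R.T@(np.array(sys.argv[1:4],float)-s["eef_pos"])).round(4))
E
python3 go.py .497 .1652 .39
```

```text
10.25 [ 0.4606 -0.1459  0.3913] [-25.8   8.3  98.2   0.   73.3  12.4] toolx 51.8 [ 0.2 -0.7 -2. ] 0.0193
[ 0.2669 -0.1638  0.001 ]
```

send_rows:
  motion:
    - [[0.034,-0.021,0,0,0,-0.06],[0.07,-0.043,0,0,0,-0.12],[0.108,-0.066,0,0,0,-0.18],[0.146,-0.09,0,0,0,-0.24],[0.184,-0.113,0,0,0,-0.3],[0.22,-0.135,0,0,0,-0.36],[0.248,-0.152,0,0,0,-0.4],[0.262,-0.161,0,0,0,-0.415]]

```text
time: 11.05
eef_pos: [0.4963, 0.1613, 0.3887]
eef_rot: [[0.248, 0.969, -0.001], [0.969, -0.248, 0.001], [0.001, -0.001, -1.0]]
ft_force: [-0.2, -0.3, -1.6]
finger_gap: 0.0191
```

```bash
python3 go.py .497 .1652 .375
```

```text
11.05 [0.4963 0.1613 0.3887] [10.3 11.8 94.1  0.1 74.2 24.7] toolx 75.66 [-0.2 -0.3 -1.6] 0.0191
[ 0.004  -0.0003  0.0137]
```

send_rows:
  motion:
    - [[0.002,0,0.004,0,0,0],[0.004,0,0.01,0,0,0],[0.004,0,0.014,0,0,0],[0.004,0,0.016,0,0,0],[0.004,0,0.017,0,0,0],[0.004,0,0.017,0,0,0],[0.004,0,0.017,0,0,0],[0.004,0,0.017,0,0,0]]

```text
time: 11.85
eef_pos: [0.4977, 0.1623, 0.3724]
eef_rot: [[0.252, 0.968, 0.001], [0.968, -0.252, 0.0], [0.0, 0.0, -1.0]]
ft_force: [0.1, -0.6, -2.7]
finger_gap: 0.019
```

```bash
python3 snap.py wrist w7; python3 snap.py scene s7;python3 snap.py top t7; python3 -c "
import cv2,numpy as np
a=cv2.imread('pics/w7.png')[:,160:490];b=cv2.resize(cv2.imread('pics/s7.png')[150:310,350:480],(390,480),interpolation=2)
cv2.imwrite('pics/c7.png',np.clip(np.hstack([a,b]).astype(float)*1.5,0,255).astype(np.uint8))"
```

```text
11.85 [0.4977 0.1623 0.3724] [[0.2516, 0.9678, 0.0005], [0.9678, -0.2516, 0.0002], [0.0003, 0.0005, -1.0]] [ 0.1 -0.6 -2.7] 0.019 [10.4 12.6 95.5  0.  71.9 25. ]
11.9 [0.4977 0.1624 0.3723] [[0.2515, 0.9679, 0.0005], [0.9679, -0.2515, 0.0002], [0.0003, 0.0004, -1.0]] [-0.1 -0.2 -1.3] 0.0194 [10.4 12.6 95.5  0.  71.9 25. ]
11.95 [0.4977 0.1624 0.3723] [[0.2514, 0.9679, 0.0004], [0.9679, -0.2514, 0.0001], [0.0002, 0.0004, -1.0]] [ 1.   0.2 -1.4] 0.0194 [10.5 12.6 95.5  0.  71.9 25. ]
```

View pics/c7.png

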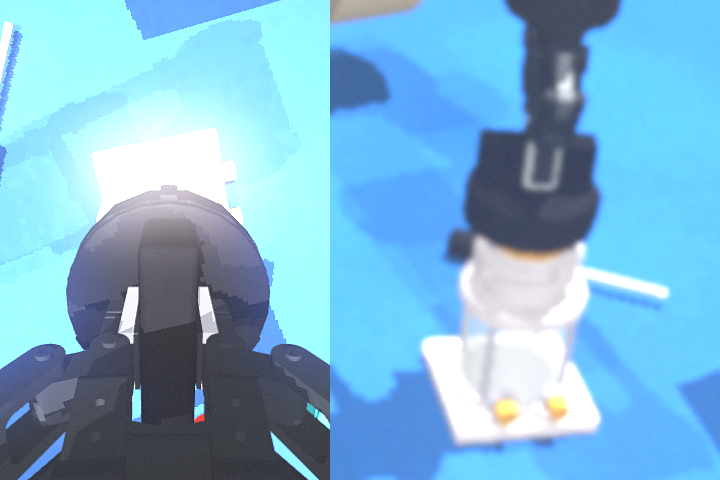

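View pics/t7.png

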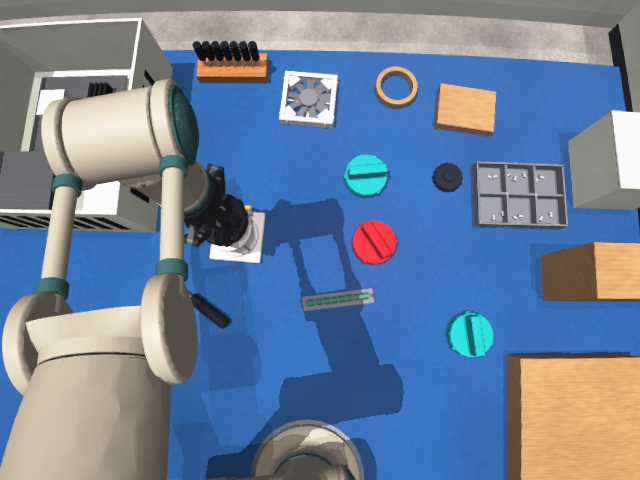

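```bash
python3 - <<'E'
from h import *
im=cv2.imread("pics/s7.png").astype(float);g=im[...,2]  # red-channel: lid ~30 , blue bg low too
b=im[...,0]
def edges(row,ch):
    r=ch[row,385:455]; lo=r.min();th=95
    k=np.where(r<th)[0]; 
    # subpixel
    i=k[0];l=385+i-1+(r[i-1]-th)/(r[i-1]-r[i]); j=k[-1]; rr=385+j+(th-r[j])/(r[j+1]-r[j]); return l,rr
for row in range(200,232,2):
    try:
        l,r=edges(row,b);print(row,round(l,2),round(r,2),round((l+r)/2,2))
    except Exception as e:print(row,e)
# expected axis pixel at several heights for neck (.497,.1652)
for N in((.497,.1652),(.4977,.1623)):
  for z in(.145,.160,.165,.17,.18,.19): print(N,z,proj("scene",[[*N,z]]).round(2))
  a=np.linspace(0,2*np.pi,181)
  for z in (.1665,.1865):
    p=proj("scene",np.c_[N[0]+.0455*np.cos(a),N[1]+.0455*np.sin(a),np.full(181,z)]);i,j=p[:,0].argmin(),p[:,0].argmax();print('sil',z,p[i].round(2),p[j].round(2),(p[i]+p[j])/2)
E
```

```text
200 399.67 437.43 418.55
202 399.48 437.23 418.35
204 399.18 436.87 418.03
206 397.95 436.49 417.22
208 396.8 436.3 416.55
210 396.17 436.4 416.28
212 395.68 437.21 416.45
214 395.55 438.22 416.88
216 395.31 438.41 416.86
218 394.9 438.15 416.52
220 394.85 437.63 416.24
222 395.24 437.1 416.17
224 396.04 436.31 416.17
226 396.44 435.39 415.92
228 390.64 434.26 412.45
230 389.79 431.64 410.71
(0.497, 0.1652) 0.145 [[415.56 228.42]]
(0.497, 0.1652) 0.16 [[416.41 222.62]]
(0.497, 0.1652) 0.165 [[416.69 220.66]]
(0.497, 0.1652) 0.17 [[416.98 218.7 ]]
(0.497, 0.1652) 0.18 [[417.56 214.73]]
(0.497, 0.1652) 0.19 [[418.14 210.73]]
sil 0.1665 [395.33 218.53] [438.38 222.46] [416.85336144 220.49325847]
sil 0.1865 [396.24 210.59] [439.79 214.51] [418.01310025 212.54738234]
(0.4977, 0.1623) 0.145 [[414.4  228.74]]
(0.4977, 0.1623) 0.16 [[415.24 222.94]]
(0.4977, 0.1623) 0.165 [[415.52 220.98]]
(0.4977, 0.1623) 0.17 [[415.81 219.01]]
(0.4977, 0.1623) 0.18 [[416.38 215.05]]
(0.4977, 0.1623) 0.19 [[416.96 211.03]]
sil 0.1665 [394.13 218.84] [437.23 222.78] [415.68194584 220.80890656]
sil 0.1865 [395.03 210.9 ] [438.63 214.82] [416.82996665 212.85776576]
```

Lid needs about +3 mm in y. Correct and lower partway.

send_rows:
  motion:
    - [[0.001,0,0,0,0,0],[0.002,-0.001,0,0,0,0],[0.003,-0.0014,0.002,0,0,0],[0.003,-0.0014,0.005,0,0,0],[0.003,-0.0014,0.009,0,0,0],[0.003,-0.0014,0.012,0,0,0],[0.003,-0.0014,0.014,0,0,0],[0.003,-0.0014,0.015,0,0,0]]

```text
time: 12.8
eef_pos: [0.497, 0.1657, 0.3567]
eef_rot: [[0.251, 0.968, -0.001], [0.968, -0.251, -0.0], [-0.0, -0.001, -1.0]]
ft_force: [-0.0, 0.5, -2.2]
finger_gap: 0.019
```

```bash
python3 go.py .497 .1654 .3467
```

```text
12.8 [0.497  0.1657 0.3567] [10.8 13.3 96.9  0.  69.9 25.4] toolx 75.44 [-0.   0.5 -2.2] 0.019
[-0.0003  0.0001  0.01  ]
```

send_rows:
  motion:
    - [[0,0,0.002,0,0,0],[0,0,0.004,0,0,0],[0,0,0.006,0,0,0],[0,0,0.0075,0,0,0],[0,0,0.0085,0,0,0],[0,0,0.009,0,0,0],[0,0,0.0095,0,0,0],[0,0,0.01,0,0,0]]

```text
time: 13.6
eef_pos: [0.4971, 0.1657, 0.3471]
eef_rot: [[0.251, 0.968, 0.0], [0.968, -0.251, 0.0], [0.0, 0.0, -1.0]]
ft_force: [-0.4, -0.4, -1.7]
finger_gap: 0.0192
```

```bash
python3 go.py .497 .1654 .3467
```

```text
13.6 [0.4971 0.1657 0.3471] [10.8 13.7 97.7  0.  68.5 25.4] toolx 75.45 [-0.4 -0.4 -1.7] 0.0192
[-0.0003 -0.      0.0004]
```

Not yet in contact. Continue down slowly.

send_rows:
  motion:
    - [[0,0,0.0004,0,0,0],[0,0,0.0008,0,0,0],[0,0,0.0012,0,0,0],[0,0,0.0016,0,0,0],[0,0,0.002,0,0,0],[0,0,0.002,0,0,0],[0,0,0.002,0,0,0],[0,0,0.002,0,0,0]]

```text
time: 14.4
eef_pos: [0.497, 0.1657, 0.3465]
eef_rot: [[0.251, 0.968, 0.001], [0.968, -0.251, 0.0], [0.001, 0.001, -1.0]]
ft_force: [-2.4, -0.3, 8.1]
finger_gap: 0.0193
```

Contact at z = 0.3465, as expected for lugs on the thread's top. A quick look before turning.

```bash
python3 snap.py scene s8; python3 -c "
import cv2,numpy as np
b=cv2.resize(cv2.imread('pics/s8.png')[150:310,350:480],(487,600),interpolation=2)
cv2.imwrite('pics/c8.png',np.clip(b.astype(float)*1.3,0,255).astype(np.uint8))"
```

```text
14.4 [0.497  0.1657 0.3465] [[0.2512, 0.9679, 0.0012], [0.9679, -0.2512, 0.0003], [0.0006, 0.0011, -1.0]] [-2.4 -0.3  8.1] 0.0193 [10.8 13.7 97.8  0.  68.4 25.4]
```

View pics/c8.png

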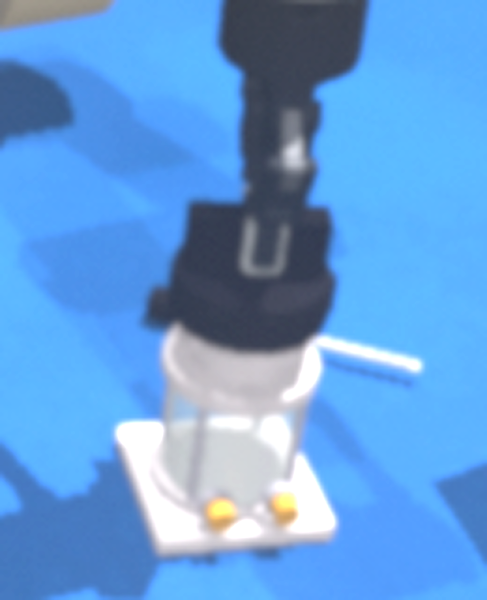

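The lid sits level over the neck, its lower edge just below the rim. Turn anticlockwise 30° first.

send_rows:
  motion:
    - [[0,0,0,0,0,-0.04],[0,0,0,0,0,-0.11],[0,0,0,0,0,-0.2],[0,0,0,0,0,-0.29],[0,0,0,0,0,-0.38],[0,0,0,0,0,-0.45],[0,0,0,0,0,-0.49],[0,0,0,0,0,-0.5]]

```text
time: 15.25
eef_pos: [0.4975, 0.1665, 0.3462]
eef_rot: [[-0.243, 0.97, 0.003], [0.97, 0.243, 0.003], [0.002, 0.003, -1.0]]
ft_force: [0.1, 3.3, 5.2]
finger_gap: 0.0192
```

```bash
python3 go.py .497 .1654 .3467
```

```text
15.25 [0.4975 0.1665 0.3462] [10.8 13.8 97.8  0.2 68.2 -3.3] toolx 104.06 [0.1 3.3 5.2] 0.0192
[-0.0009 -0.0007 -0.0005]
```

send_rows:
  motion:
    - [[0,0,0,0,0,-0.05],[0,0,0,0,0,-0.1],[0,0,0,0,0,-0.15],[0,0,0,0,0,-0.19],[0,0,0.001,0,0,-0.2],[0,0,0.002,0,0,-0.2],[0,0,0.003,0,0,-0.2],[0,0,0.004,0,0,-0.2]]

```text
time: 16.05
eef_pos: [0.497, 0.1656, 0.3408]
eef_rot: [[-0.431, 0.902, -0.0], [0.902, 0.431, -0.0], [0.0, -0.0, -1.0]]
ft_force: [0.4, -0.4, -2.3]
finger_gap: 0.0191
```

```bash
python3 go.py .497 .1654 .3367
```

```text
16.05 [0.497  0.1656 0.3408] [ 10.8  14.   98.3  -0.   67.7 -14.7] toolx 115.53 [ 0.4 -0.4 -2.3] 0.0191
[-0.0002 -0.0001  0.0041]
```

It dropped into the gaps (z 0.3408, no contact force). Lower to the ledge.

send_rows:
  motion:
    - [[0,0,0.001,0,0,0],[0,0,0.002,0,0,0],[0,0,0.003,0,0,0],[0,0,0.0035,0,0,0],[0,0,0.004,0,0,0],[0,0,0.0045,0,0,0],[0,0,0.005,0,0,0],[0,0,0.005,0,0,0]]

```text
time: 16.85
eef_pos: [0.4971, 0.1657, 0.3365]
eef_rot: [[-0.431, 0.902, 0.0], [0.902, 0.431, 0.0], [-0.0, 0.0, -1.0]]
ft_force: [0.1, 0.1, 1.7]
finger_gap: 0.0194
```

On the ledge. Tighten clockwise, following the track down.

send_rows:
  motion:
    - [[0,0,0,0,0,0.06],[0,0,0,0,0,0.14],[0,0,0.0001,0,0,0.22],[0,0,0.0006,0,0,0.31],[0,0,0.0012,0,0,0.4],[0,0,0.0018,0,0,0.49],[0,0,0.0023,0,0,0.56],[0,0,0.0026,0,0,0.61]]

```text
time: 17.65
eef_pos: [0.4973, 0.1653, 0.3342]
eef_rot: [[0.165, 0.986, 0.001], [0.986, -0.165, -0.001], [-0.001, 0.002, -1.0]]
ft_force: [0.4, -2.0, 2.1]
finger_gap: 0.019
```

```bash
python3 go.py .497 .1654 .3307;python3 -c "
from cell import bot;print(bot.read_state()['ft_torque'])"
```

```text
17.65 [0.4973 0.1653 0.3342] [10.8 14.4 98.9 -0.1 66.7 20.3] toolx 80.5 [ 0.4 -2.   2.1] 0.019
[ 0.0001 -0.0003  0.0035]
[-0.39234088  0.20433117  0.10147421]
```

send_rows:
  motion:
    - [[0,0,0.0005,0,0,0.05],[0,0,0.0011,0,0,0.13],[0,0,0.0017,0,0,0.21],[0,0,0.0023,0,0,0.29],[0,0,0.0029,0,0,0.37],[0,0,0.0034,0,0,0.44],[0,0,0.0037,0,0,0.48],[0,0,0.0039,0,0,0.5]]

```text
time: 18.45
eef_pos: [0.4969, 0.1657, 0.3307]
eef_rot: [[0.616, 0.787, 0.0], [0.787, -0.616, -0.0], [0.0, 0.0, -1.0]]
ft_force: [-2.3, 0.4, 7.1]
finger_gap: 0.0189
```

```bash
python3 go.py .497 .1654 .3307;python3 -c "
from cell import bot;print(bot.read_state()['ft_torque'])"
```

```text
18.45 [0.4969 0.1657 0.3307] [10.8 14.5 99.2 -0.  66.3 48.9] toolx 51.94 [-2.3  0.4  7.1] 0.0189
[-0.0001  0.0002  0.    ]
[-0.02607922  0.51424514  0.48751614]
```

send_rows:
  motion:
    - [[0,0,0.0003,0,0,0.01],[0,0,0.0005,0,0,0.02],[0,0,0.0005,0,0,0.03],[0,0,0.0005,0,0,0.04],[0,0,0.0005,0,0,0.05],[0,0,0.0005,0,0,0.06],[0,0,0.0005,0,0,0.06],[0,0,0.0005,0,0,0.06]]

```text
time: 19.25
eef_pos: [0.497, 0.1663, 0.3307]
eef_rot: [[0.658, 0.753, 0.002], [0.753, -0.658, 0.001], [0.002, 0.001, -1.0]]
ft_force: [-2.5, 2.2, 6.7]
finger_gap: 0.0188
```

```bash
python3 go.py .497 .1654 .3307;python3 -c "
from cell import bot;print(bot.read_state()['ft_torque'])"
```

```text
19.25 [0.497  0.1663 0.3307] [10.9 14.5 99.2  0.  66.2 52.1] toolx 48.82 [-2.5  2.2  6.7] 0.0188
[-0.0007  0.0006  0.    ]
[0.33859967 0.42449908 1.6191906 ]
```

send_rows:
  motion:
    - [[0,0,0,0,0,0.01],[0,0,0,0,0,0.02],[0,0,0,0,0,0.03],[0,0,0,0,0,0.04],[0,0,0,0,0,0.05],[0,0,0,0,0,0.05],[0,0,0,0,0,0.05],[0,0,0,0,0,0.05]]

```text
time: 20.05
eef_pos: [0.4968, 0.1661, 0.3308]
eef_rot: [[0.695, 0.719, 0.001], [0.719, -0.695, -0.0], [0.001, 0.001, -1.0]]
ft_force: [-3.4, 1.2, 8.7]
finger_gap: 0.0189
```

```bash
python3 go.py .497 .1654 .3307;python3 -c "
from cell import bot;print(bot.read_state()['ft_torque'])"
```

```text
20.05 [0.4968 0.1661 0.3308] [10.9 14.5 99.2 -0.  66.2 54.9] toolx 45.99 [-3.4  1.2  8.7] 0.0189
[-0.0004  0.0007  0.0001]
[0.02460752 0.58221795 1.72678073]
```

Torque saturates at 1.7 N·m with no more depth, so the lid is at the hard stop. Release and lift.

send_rows:
  motion:
    - [[0,0,-0.0005,0,0,0],[0,0,-0.001,0,0,0],[0,0,-0.001,0,0,0],[0,0,-0.001,0,0,0],[0,0,-0.001,0,0,0],[0,0,-0.001,0,0,0],[0,0,-0.003,0,0,0],[0,0,-0.01,0,0,0]]
  jaw: 0.085

```text
time: 20.85
eef_pos: [0.4968, 0.1656, 0.3388]
eef_rot: [[0.699, 0.715, -0.002], [0.715, -0.699, -0.0], [-0.001, -0.001, -1.0]]
ft_force: [0.1, -0.0, 0.6]
finger_gap: 0.085
```

send_rows:
  motion:
    - [[0,0,-0.02,0,0,0],[0,0,-0.05,0,0,0],[-0.01,0,-0.08,0,0,0],[-0.02,0,-0.11,0,0,0],[-0.03,0,-0.13,0,0,0],[-0.03,0,-0.14,0,0,0],[-0.03,0,-0.14,0,0,0],[-0.03,0,-0.14,0,0,0]]

```text
time: 21.65
eef_pos: [0.4762, 0.1445, 0.4784]
eef_rot: [[0.699, 0.715, -0.001], [0.715, -0.699, 0.0], [-0.001, -0.001, -1.0]]
ft_force: [-0.7, -0.1, -0.7]
finger_gap: 0.0849
```

```bash
python3 snap.py wrist w9; python3 snap.py scene s9; python3 -c "
import cv2,numpy as np
a=cv2.resize(cv2.imread('pics/w9.png')[90:270,240:420],(400,400),interpolation=2);b=cv2.resize(cv2.imread('pics/s9.png')[190:310,360:480],(400,400),interpolation=2)
cv2.imwrite('pics/c9.png',np.clip(np.hstack([a,b]).astype(float)*1.6,0,255).astype(np.uint8))"
```

```text
21.65 [0.4762 0.1445 0.4784] [[0.6989, 0.7152, -0.001], [0.7152, -0.6989, 0.0002], [-0.0005, -0.0008, -1.0]] [-0.7 -0.1 -0.7] 0.0849 [ 8.9  7.1 87.3  0.  85.7 53.2]
21.7 [0.4761 0.1445 0.4778] [[0.6989, 0.7152, -0.0021], [0.7152, -0.6989, -0.0001], [-0.0016, -0.0014, -1.0]] [ 0.5  0.3 -0.6] 0.0848 [ 8.9  7.1 87.3  0.  85.7 53.2]
```

View pics/c9.png

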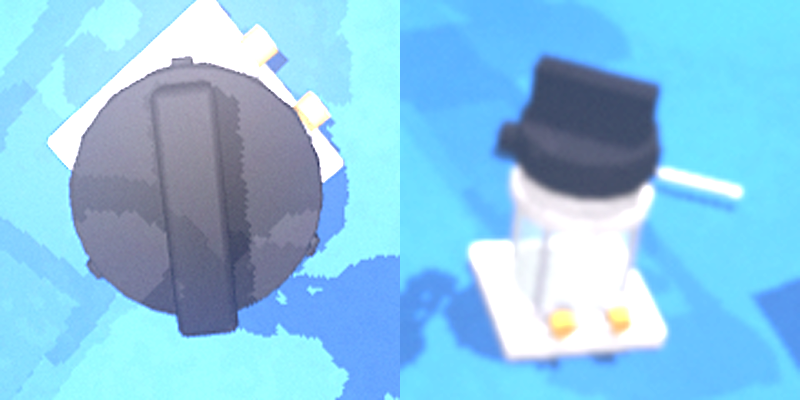

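View pics/w9.png

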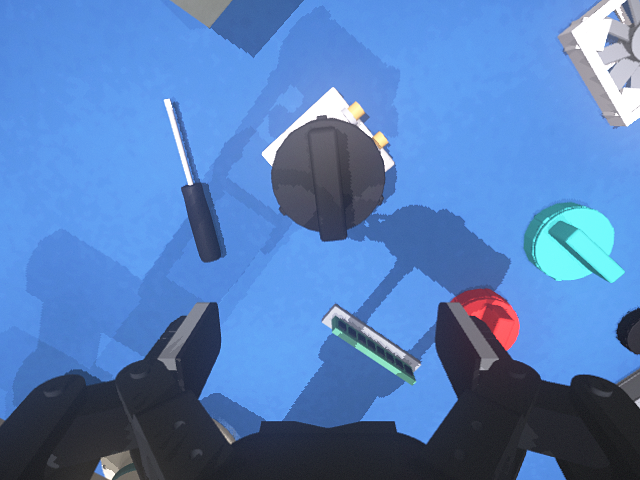

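Measure the final bar angle and height from the pictures. The bar's corners in crop c9 left are (152,88), (212,82), (240,328) and (182,335).

```bash
python3 - <<'E'
from h import *
import pickle
ps=pickle.load(open("pics/w9.pkl","rb"));k=400/180
uv=[(240+u/k,90+v/k) for u,v in[(152,88),(212,82),(240,328),(182,335)]]
q=plane("wrist",uv,.189,ps);print(q.mean(0).round(4))
for a,b in((3,0),(2,1)):
    v=q[b]-q[a];print(np.linalg.norm(v).round(4),np.degrees(np.arctan2(v[1],v[0])).round(2))
for z in(.189,.195,.205): print(z,proj("scene",[[.497+.04*np.cos(np.radians(50.6))*s,.1655+.04*np.sin(np.radians(50.6))*s,z] for s in(-1,1)]).round(1).tolist())
print("scene bar ends",[(360+u*.3,190+v*.3) for u,v in((545,60),(655,88))and((145,60),(255,88))])
E
```

```text
[0.4977 0.1656 0.189 ]
0.0785 51.95
0.0779 52.77
0.189 [[400.3, 206.2], [436.6, 216.2]]
0.195 [[400.6, 203.8], [437.0, 213.7]]
0.205 [[401.1, 199.8], [437.7, 209.6]]
scene bar ends [(403.5, 208.0), (436.5, 216.4)]
```

```bash
python3 - <<'E'
from cell import bot
print(bot.sign_off(), bot.read_state()["time"])
E
```

```text
the job is handed in; nothing more can be done
the job is handed in; nothing more can be done
```

The reservoir is closed and the job is handed in, at about 22 s of the 59 s allowed.

**What I did**
- **Bushing:** I pressed it with closed fingers until they stopped at rim height (z 0.145) with the force rising to 24 N. It looked flush in the pictures afterwards.
- **Setting the lid down:** I gripped the black lid by its bar and set it down level. It touched where the lugs should rest on top of the thread, about 40° clockwise of the gaps.
- **Dropping it in:** I turned it anticlockwise 40°, where it came free of the thread top, and lowered it onto the ledge.
- **Tightening:** I turned it clockwise, following the track down. It stopped sinking at the expected tightened height, 28 mm over the rim. The turning torque levelled off at about 1.7 N·m while the fingers slipped on the bar, which I took as the hard stop. Then I let go and backed off.

**Last checks**
- **Lid position:** the picture after release shows it centred to within about 1 mm and sitting level, with the arm well clear.
- **Disagreement:** the bar measured about 52.4°, against the 50.6° I expected at the stop. My gap-angle estimate is only good to about 1°, so I trusted the torque and height and did not grip again to confirm.
- **Other items:** the screwdriver and memory module were still lying where they were. The small cap was only partly in the last wrist view, and the arm never went near it.

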